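# Square up a stretcher-frame corner

## Robot

A 6-joint arm with a two-finger parallel gripper is mounted at the origin on the work surface. World frame = base frame: x ahead of the robot, y to its left, z up, the work surface at z = 0. Lengths are in m, angles in rad, forces in N, time in s.
With the tool pointing down it reaches from about 0.275 to 0.875 m from the base axis. Payload 12.5 kg.
Tool frame: the origin (TCP) lies on the mounting face of the last link; the fingertips stand 173 mm ahead of it and the grasp point (between the pads) lies 155 mm ahead of it; z points along the fingers, y is the line along which they close (so a half turn about z gives the same grasp; the last joint's range is limited). The gripper opens to 85 mm and grips with 20 to 120 N. Pads are 22 mm wide; open, the fingers measure 114 mm over their backs; the gripper's body (76 mm by 85 mm) begins 54 mm behind the grasp point. The pads swing forward as they close: fully open they stand 13 mm farther back than shut.
Start: joints at [1.104, 0.351, 1.652, -0, 1.139, -0.085], TCP at [0.205, 0.51, 0.405] pointing down, gripper open.
Joint ranges: [-2.75, 2.75], [-0.79, 2.1], [0.01, 2.65], [-1.57, 4.71], [0.07, 3.14], [-2.87, 2.87]. Speed limits (rad/s): [2.22, 2.22, 2.79, 3.14, 3.14, 3.14].

## Interface

Orientations are given as a rotation vector (axis times angle).
In Python, from rig import * gives the robot as it stands.
- The arm moves only by the tool move_arm, never from a script. Its argument "plan" is one flat list of numbers, 5 for each row, row after row: the shift along the tool's x, y, z in mm, then the turn about the tool's z in rad, then the finger opening in mm, from 0 to 85.4. A call has 1 to 8 rows; each row shifts and turns the commanded pose from where the row before left it, along the tool's axes as they then stand; what a row does not reach is not made up. A row lasts 1/8 s, in which the tool goes at most 62.5 mm and 10.7 degrees, less where a joint would pass 70% of its speed; a pose out of reach is approached as far as the arm can. A call is refused whole if a number of a shift passes 62.5 or a number of a turn 0.188, either way. A call with a gripper value outside its range is refused whole. The fingers move at their own pace and stop on an object; the grip force is fixed at half the most. Time passes only in rows, so rows that do not move let the fingers close. It gives the time, the measured TCP pose, the force, the opening and the grip force at its end, in the units of the state.
- observe(): the state, without advancing time (a new reading comes with each control period).
- grab_frame(name): name is "scene" or "top" or "wrist"; returns the picture (384x512x3 uint8, red, green, blue); there is no depth.
- camera_model(name): a dict with "fx", "fy", "cx", "cy" (pixels), "dist_coeffs" ([k1, k2, p1, p2, k3] as OpenCV has them; the pictures are not rectified), "extrinsics" (4x4, takes a point from world to camera coordinates). Camera axes: x right, y down, z forward; pixel columns grow to the right and rows downward; lengths in m; the calibration is good to about 2 mm. A picture is of the moment at which its call begins: read the wrist's pose just before it. camera_model takes no time and is no camera call; for the wrist camera it gives the pose at the moment of the call.
- close_job(): hands the job in; it is judged then, once.
The state is a dict: "time": time; "qpos": joint angles; "dq": joint speeds; "tau": joint torques, N m; "tool_pos": TCP position; "eef_rot": TCP orientation; "ft_force": force on the tool from outside, world axes, zero at the start; "ft_torque": the same for the moment, N m; "opening": opening from 0.0 (shut) to 1.0 (fully open); "grip_force": force on a finger pad.
Only numpy, scipy, OpenCV 4.12 (cv2) and the standard library are available. Lean on these libraries where they do the work, as an engineer would, in place of code of your own. Each camera call takes 0.05 s, during which the arm holds its last target. There are 200 camera calls.

## Task

The corner of a canvas stretcher frame has just been glued and screwed, but the loose bar has swung in a little, so the corner is less than square. Pick up the aluminium carpenter's square, lay it flat on the brown assembly board inside the corner and press it home until one leg is flush with the clamped bar and the other flush with the loose bar, so that it pushes the loose bar out to a right angle and leaves it there, not beyond. Finish while holding: at the end the gripper still grips the square and keeps pressing it against both bars; leave the other things on the bench where they are.

Things in the scene. Friction and masses are not known exactly. Their poses are not given: they have to be found in the camera images.
- square: Carpenter's square: flat cast-aluminium triangular frame, 25 mm high, about 0.45 kg. Legs 160 mm long, 16 mm wide, at a right angle along its own -x and -y, joined by a diagonal brace. Origin: heel, where the outer faces (its planes y=0 and x=0) would meet, at the underside. The heel is relieved: the outer faces begin 20 mm from the origin. z up. It slides easily on the wood.
- square_grip (a point): Middle of the square's straight diagonal brace, 12.5 mm above its underside, at (-80,-80,12.5) mm in the square's frame. The brace runs along x=-y of that frame, 204 mm long, 12 mm wide, 25 mm high, with 70 mm of open space on the heel side and free on the other: the place to grip, as the legs' outer faces go against the bars.
- board: Brown fibreboard assembly board fixed on the bench, 430 mm (its x) by 380 mm (its y), 12 mm thick. Origin on the bench, 180 mm from its near edge and midway across. Two shut toggle clamps on its far strip, up to 65 mm above the bench, press on the clamped bar.
- fixed_bar: Clamped wooden bar, 45 mm wide, 22 mm high, on the board; cannot move. Origin: the frame's inside corner, on the board's top (12 mm above the bench). It runs 285 mm along its own -y; inner face is its plane x=0, wood at x 0 to 45 mm. The inside of the corner is at negative x and y. With the square home, the square's frame coincides with this one.
- loose_bar: Loose wooden bar, 45 mm wide, 22 mm high, half-lapped to the clamped bar and pivoting flat on one screw. Origin: screw axis on the board's top, at (22.5,22.5) mm in the clamped bar's frame. Runs 297.5 mm along its own -x; inner face is its plane y=-22.5 mm. Square: axes parallel to the clamped bar's; at the start turned about +z by 0.05 to 0.12 rad (swung inwards).
- loose_bar_end (a point): Middle of the loose bar's free end at its top, 297.5 mm from the screw. The tight screw holds the bar where it is left: turning it takes about 1 N m (5 to 6 N from the tip of the square's leg). Once the square is flush, pressing it towards this bar with over about 20 N can force the bar past square.
- tape_roll: Bystander: roll of masking tape, 96 mm across, 36 mm high, lying flat. Origin at the centre of its underside.
- glue_bottle: Bystander: white glue bottle, 62 mm across, 190 mm high, standing. Origin at the centre of its underside.
- hammer: Bystander: hammer lying on the bench, handle to its own -x. Origin at its underside.

How it is judged:
At the end, for the whole second after the job is handed in: Square flat on the board (4 mm), heel within 3 mm of the inside corner (along the clamped bar 4 mm short to 3 mm past), square and both bars within 0.015 rad of each other; fingers still grip it (over 3 N), it presses each bar with over 1 N, at rest (contact force between the fingers and square above 3 N and contact force between square and fixed_bar above 1 N and contact force between square and loose_bar above 1 N and angle between the x axis of each of square, loose_bar and the x axis of fixed_bar, either way round below 0.015 rad and angle between the x axis of square and the x axis of loose_bar, either way round below 0.015 rad and x of square in the frame of fixed_bar between -0.003 and 0.003 m and y of square in the frame of fixed_bar between -0.004 and 0.003 m and z of square in the frame of fixed_bar below 0.004 m and angle between square's own z axis and vertical below 0.04 rad and linear speed of square below 0.01 m/s); the arm keeps its last pose, push and grip.
It fails at once if a bystander is moved more than 20 mm (distance of any of tape_roll, glue_bottle, hammer from where it was at the start of the episode above 0.02 m).
It also fails if it takes over 48 s, if anything falls off the work surface, if the arm or the gripper's body presses on something with over 40 N, if the wrist force passes 120 N, or if a joint passes its speed limit or range.

## Working session

There is one attempt and no reset: what is moved stays moved. The work goes in short steps, Python scripts to look and compute and a tool call to move; the robot and the scene stay as the last step left them, time stands still between calls to the robot, and variables do not carry over. Pictures are saved under pics/ and viewed, at most 10 in all, crops included, and the job is handed in when it is done.

Besides the shell and the picture viewer there is one more tool, called after ">>>" as name(argument=value, ...) on one line, values as JSON. move_arm: Moves the arm, as the interface text tells. Its arguments: {"type":"object","properties":{"plan":{"type":"array","items":{"type":"number"}}},"required":["plan"]}

```bash
mkdir -p pics
cat > h.py <<'E'
from rig import *
import numpy as np, cv2
def cam(n):
    c=camera_model(n); K=np.array([[c["fx"],0,c["cx"]],[0,c["fy"],c["cy"]],[0,0,1.]])
    return K,np.array(c["dist_coeffs"]),np.array(c["extrinsics"])
def ray(C,uv):
    K,d,E=C; p=cv2.undistortPoints(np.array([[uv]],float),K,d)[0,0]
    R=E[:3,:3]; return -R.T@E[:3,3], R.T@np.array([p[0],p[1],1])
def onz(C,uv,z):
    o,r=ray(C,uv); return o+r*(z-o[2])/r[2]
def tri(C1,u1,C2,u2):
    o,r=ray(C1,u1); p,s=ray(C2,u2)
    t=np.linalg.lstsq(np.stack([r,-s],1),p-o,rcond=None)[0]
    a,b=o+t[0]*r,p+t[1]*s; return (a+b)/2,np.linalg.norm(a-b)
def proj(C,P):
    K,d,E=C; return cv2.projectPoints(np.atleast_2d(P).astype(float),cv2.Rodrigues(E[:3,:3])[0],E[:3,3],K,d)[0][:,0]
def save(im,n): cv2.imwrite("pics/"+n+".png",im[:,:,::-1])
E
python3 - <<'E'
from h import *
a=grab_frame("top");b=grab_frame("scene")
np.save("top.npy",a);np.save("scene.npy",b)
save(cv2.resize(a,(800,600),interpolation=cv2.INTER_CUBIC),"top");save(cv2.resize(b,(800,600),interpolation=cv2.INTER_CUBIC),"scene")
for n in("top","scene","wrist"):
    C=cam(n);print(n,C[0].round(1).tolist(),C[1],(-C[2][:3,:3].T@C[2][:3,3]).round(3))
s=observe();print(s["time"],s["tool_pos"],s["eef_rot"],s["ft_force"],s["opening"])
E
```

```text
top [[443.4, 0.0, 256.2], [0.0, 443.4, 195.5], [0.0, 0.0, 1.0]] [-0.05954903  0.          0.          0.          0.        ] [0.247 0.052 1.558]
scene [[362.6, 0.0, 251.9], [0.0, 362.6, 184.3], [0.0, 0.0, 1.0]] [-0.05316897  0.          0.          0.          0.        ] [1.244 0.326 0.776]
wrist [[288.6, 0.0, 253.1], [0.0, 288.6, 195.3], [0.0, 0.0, 1.0]] [-0.05067337  0.          0.          0.          0.        ] [0.13  0.54  0.373]
0.1 [0.20485622 0.5103153  0.40423315] [-5.96084222e-01 -3.08423794e+00  1.47126097e-03] [-0.13037155  0.76561813 -0.44867356] 1.0008006765492528
```

View pics/top.png

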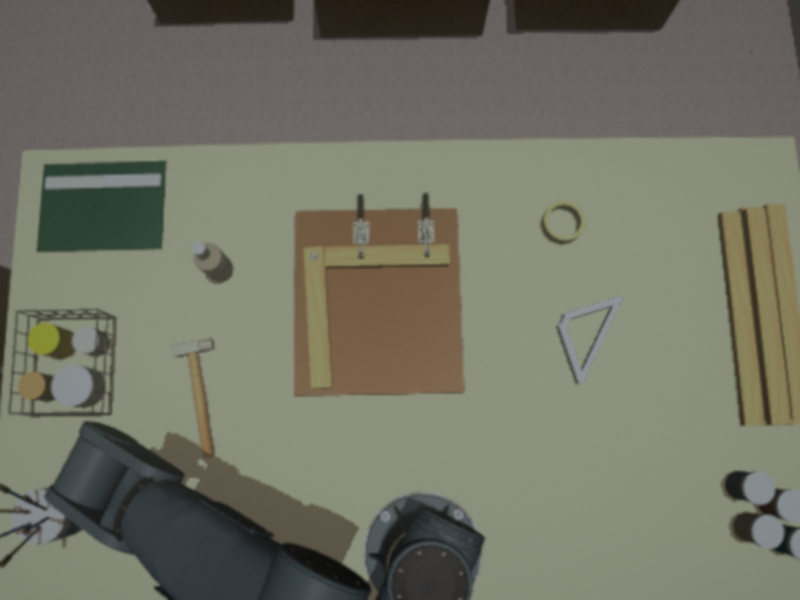

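View pics/scene.png

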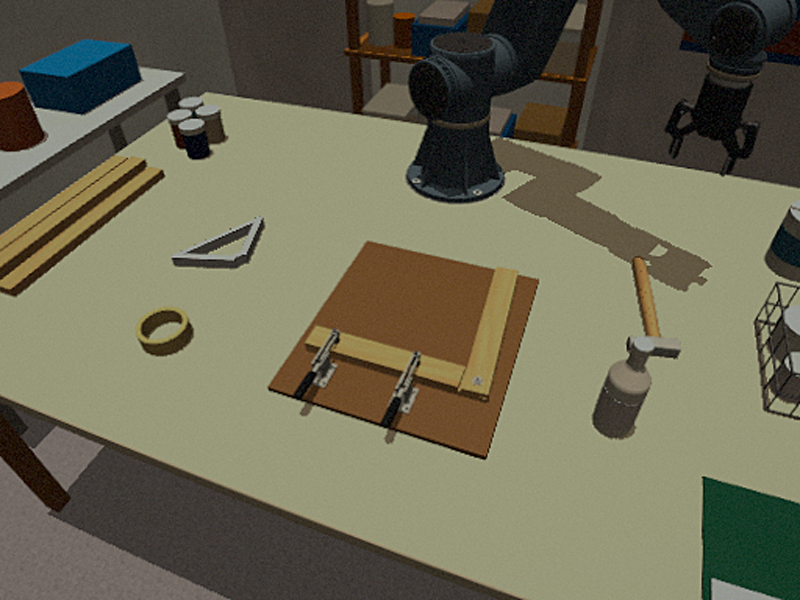

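The top view shows the square at right, with its heel at (562,318) and tips at (620,298) and (580,382). The corner is near (327,266), the clamped bar is on the far side and the loose bar on the left. In the scene view the square's corners are at (238,265), (174,262) and (263,220). Next I'll enlarge these.

Run:
```python
from h import *
a=np.load("top.npy");b=np.load("scene.npy")
def cr(i,x,y,w=80,h=60): return cv2.resize(np.ascontiguousarray(i[y:y+h,x:x+w]),(400,300),interpolation=cv2.INTER_CUBIC)
# scale 5, 5 ; 
s=np.vstack([np.hstack([cr(a,345,187),cr(b,100,125)]),np.hstack([cr(a,180,145,120,90+20-20),cr(b,185,160,160,120)])])
save(cv2.convertScaleAbs(s,alpha=1.3),"crops")
```

```text
(no output)
```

View pics/crops.png

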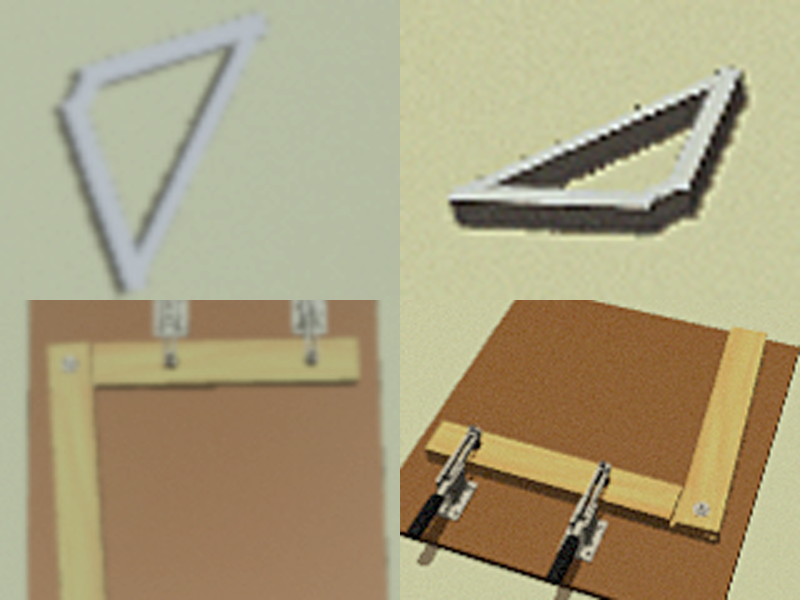

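Crop readings:
- **Square, top panel:** outer corners at (85,70), (58,107), (262,13) and (125,293).
- **Square, scene panel:** the same corners at (252,208), (290,187), (52,197) and (342,70).
- **Bars:** screw at (69,65) in the top panel and (302,210) in the scene panel. The clamped bar's inner end is at (358,81) and (40,122).

Run:
```python
from h import *
T=cam("top");S=cam("scene")
o=lambda u,off,s:np.array(off)+np.array(u)/s
P={}
for n,u,v in [("hA",(85,70),(252,208)),("hB",(58,107),(290,187)),("tA",(262,13),(52,197)),("tB",(125,293),(342,70))]:
    P[n],e=tri(T,o(u,(345,187),5)-.4,S,o(v,(100,125),5)-.4);print(n,P[n].round(4),round(e,4),onz(T,o(u,(345,187),5)-.4,.025).round(4))
for n,u,v in [("screw",(69,65),(302,210)),("fixend",(358,81),(40,122))]:
    p,e=tri(T,o(u,(180,145),10/3)-.35,S,o(v,(185,160),2.5)-.3);print(n,p.round(4),round(e,4))
for n,u in [("fin0",(95,86)),("fin1",(358,81)),("loose0",(93,90)),("screw",(69,65))]: print(n,onz(T,o(u,(180,145),10/3)-.35,.034).round(4))
for n,u in [("le_out",(312,388)),("le_in",(331,386))]: print(n,onz(T,o(u,(0,0),1.5625),.034).round(4))
for n,u in [("tape",(563,222)),("bottle",(212,262))]: print(n,onz(T,o(u,(0,0),1.5625),.03).round(4))
W=cam("wrist");s=observe();R=cv2.Rodrigues(s["eef_rot"])[0];print(R.round(3)); Rw=W[2][:3,:3]
print("cam in tool",(R.T@(-Rw.T@W[2][:3,3]-s["tool_pos"])).round(4),(R.T@Rw.T).round(3))
```

```text
hA [ 0.5091 -0.3374  0.0209] 0.0053 [ 0.5097 -0.3388  0.025 ]
hB [ 0.4842 -0.3187  0.0243] 0.0014 [ 0.4837 -0.3179  0.025 ]
tA [ 0.5477 -0.468   0.0242] 0.0023 [ 0.5482 -0.4688  0.025 ]
tB [ 0.3526 -0.3578  0.0224] 0.0011 [ 0.3522 -0.3566  0.025 ]
screw [0.652  0.2298 0.0303] 0.0018
fixend [ 0.6298 -0.0809  0.0284] 0.0044
fin0 [0.6277 0.2009 0.034 ]
fin1 [ 0.6275 -0.0784  0.034 ]
loose0 [0.6233 0.203  0.034 ]
screw [0.6512 0.2285 0.034 ]
le_out [0.354  0.2306 0.034 ]
le_in [0.3575 0.1889 0.034 ]
tape [ 0.7233 -0.3475  0.03  ]
bottle [0.6444 0.4595 0.03  ]
[[-0.928  0.373 -0.   ]
 [ 0.373  0.928 -0.001]
 [ 0.    -0.001 -1.   ]]
cam in tool [ 0.0803 -0.0005  0.0313] [[ 0.    -0.951 -0.31 ]
 [ 1.     0.     0.   ]
 [-0.    -0.31   0.951]]
```

>>> move_arm(plan=[-24, -32, 2, 0, 85, -24, -32, 2, 0, 85, -24, -32, 2, 0, 85, -24, -32, 2, 0, 85, -24, -32, 2, 0, 85, -24, -32, 2, 0, 85, -24, -32, 2, 0, 85, -24, -32, 2, 0, 85])

```text
time: 1.1
tool_pos: [0.2877, 0.2001, 0.3886]
eef_rot: [-0.596, -3.085, 0.0]
ft_force: [0.6, 0.2, -1.2]
opening: 0.996
grip_force: 0.0
```

>>> move_arm(plan=[-24, -32, 2, 0, 85, -24, -32, 2, 0, 85, -24, -32, 2, 0, 85, -24, -32, 2, 0, 85, -24, -32, 2, 0, 85, -24, -32, 2, 0, 85, -24, -32, 2, 0, 85, -24, -32, 2, 0, 85])

```text
time: 2.1
tool_pos: [0.3705, -0.1092, 0.3726]
eef_rot: [-0.596, -3.084, -0.0]
ft_force: [0.7, 1.0, 0.0]
opening: 0.997
grip_force: 0.0
```

>>> move_arm(plan=[-24, -32, 9, 0, 85, -24, -32, 9, 0, 85, -24, -32, 9, 0, 85, -24, -32, 9, 0, 85, -24, -32, 9, 0, 85, -24, -32, 9, 0, 85, -24, -32, 9, 0, 85, 0, 0, 0, 0.117, 85])

```text
time: 3.1
tool_pos: [0.4429, -0.3802, 0.3084]
eef_rot: [-0.781, -3.042, -0.001]
ft_force: [-0.8, 0.0, 0.6]
opening: 0.993
grip_force: 0.0
```

Run:
```python
from h import *
import pickle
C=cam("wrist");a=grab_frame("wrist");pickle.dump((C,a),open("w1.pkl","wb"))
save(cv2.resize(a,(800,600),interpolation=cv2.INTER_CUBIC),"w1")
th=.287;c,s=np.cos(th),np.sin(th);H=np.array([.5019,-.3124])
f=lambda x,y,z:np.r_[H+np.array([[c,-s],[s,c]])@[x,y],z]
print((proj(C,np.array([f(0,-.16,.025),f(-.16,0,.025),f(-.08,-.08,.025),f(0,-.02,.025),f(-.02,0,.025)]))*1.5625).round(1))
```

```text
[[359.7 487.3]
 [347.3 133. ]
 [353.9 333.3]
 [516.5 354.1]
 [520.4 310.3]]
```

View pics/w1.png

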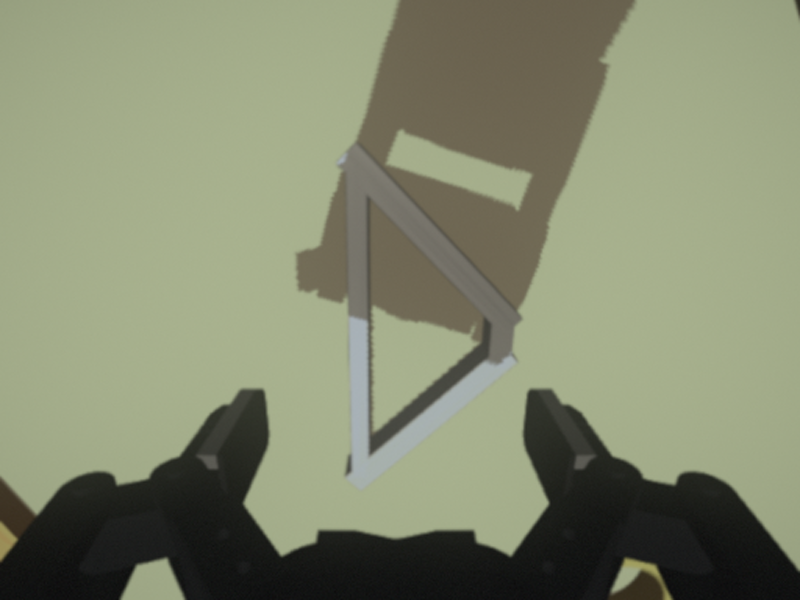

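The wrist view shows the square's top corners at tA (360,489), tB (357,143), hA (515,358) and hB (521,318). The brace is near vertical at column 359. I'll refit the pose from these.

Run:
```python
from h import *
import pickle
from scipy.optimize import least_squares
C,a=pickle.load(open("w1.pkl","rb"));T=cam("top")
M=np.array([[0,-.16],[-.16,0],[0,-.02],[-.02,0]]);U=np.array([[360,489],[357,143],[515,358],[521,318]])/1.5625-.3
f=lambda p,m,z:np.c_[p[:2]+np.atleast_2d(m)@np.array([[np.cos(p[2]),np.sin(p[2])],[-np.sin(p[2]),np.cos(p[2])]]),np.full(len(np.atleast_2d(m)),z)]
for z in(None,.025):
    g=lambda p:(proj(C,f(p,M,p[3] if z is None else z))-U).ravel()
    r=least_squares(g,[.502,-.312,.287,.025][:4 if z is None else 3]);p=r.x
    print(z,p.round(4),r.fun.round(1),"grip",f(p,[-.08,-.08],0).round(4))
# height from two views: wrist + top
for u,v in[((360,489),(262,13)),((357,143),(125,293))]: print(tri(C,np.array(u)/1.5625-.3,T,np.array([345,187])+np.array(v)/5-.4))
R=cv2.Rodrigues(observe()["eef_rot"])[0];t=observe()["tool_pos"]
gd=f(p,[-.08,-.08],0)[0]-[*t[:2],0];b=np.array([np.cos(p[2]+np.pi/4),np.sin(p[2]+np.pi/4),0])
print("shift tool mm",(R.T@gd*1e3).round(1),"turn",np.arctan2(*(R.T@b)[:2])*-1,"z",t[2])
```

```text
None [ 0.5085 -0.3141  0.2679  0.0193] [ 0.2 -1.1 -0.5 -0.2  0.7  1.3 -0.2 -0.2] grip [[ 0.4526 -0.4124  0.    ]]
0.025 [ 0.5068 -0.3138  0.2686] [-0.7  1.4 -1.9 -2.4  1.8  2.3  1.   0.2] grip [[ 0.4509 -0.4121  0.    ]]
(array([ 0.5486216 , -0.46804984,  0.0240161 ]), np.float64(0.0021159632312004457))
(array([ 0.35354164, -0.3567763 ,  0.02144949]), np.float64(0.0027611404122366632))
shift tool mm [-23.1 -24.8  -0. ] turn 0.007815029135174132 z 0.30866013097519196
```

>>> move_arm(plan=[-12, -13, 20, 0.008, 50, -11, -12, 20, 0, 50, 0, 0, 20, 0, 50, 0, 0, 20, 0, 50, 0, 0, 20, 0, 50, 0, 0, 10, 0, 50, 0, 0, 10, 0, 50, 0, 0, 0, 0, 50])

```text
time: 4.15
tool_pos: [0.451, -0.4112, 0.1892]
eef_rot: [-0.787, -3.041, -0.001]
ft_force: [0.6, 0.7, -0.6]
opening: 0.586
grip_force: 0.0
```

>>> move_arm(plan=[0, 0, 6, 0, 50, 0, 0, 4, 0, 50, 0, 0, 0, 0, 30, 0, 0, 0, 0, 15, 0, 0, 0, 0, 5, 0, 0, 0, 0, 5, 0, 0, 0, 0, 5, 0, 0, 0, 0, 5])

```text
time: 5.15
tool_pos: [0.4511, -0.4114, 0.18]
eef_rot: [0.787, 3.041, -0.001]
ft_force: [-0.3, 0.7, 5.0]
opening: 0.124
grip_force: 60.7
```

>>> move_arm(plan=[0, 0, -15, 0, 5, 0, 0, -30, 0, 5, 0, 0, -25, 0, 5, 8, 20, 0, 0, 5, 15, 38, 0, 0, 5, 15, 38, 0, 0, 5, 15, 38, 0, 0, 5, 15, 38, 0, 0, 5])

```text
time: 6.15
tool_pos: [0.4745, -0.2254, 0.2489]
eef_rot: [-0.787, -3.039, -0.001]
ft_force: [0.9, 0.2, -4.4]
opening: 0.127
grip_force: 59.6
```

>>> move_arm(plan=[15, 38, 0, 0, 5, 15, 38, 0, 0, 5, 15, 38, 0, 0, 5, 15, 38, 0, 0, 5, 15, 38, 0, 0, 5, 15, 38, 0, 0, 5, 15, 38, 0, 0, 5, 15, 38, 0, 0, 5])

```text
time: 7.15
tool_pos: [0.5166, 0.0982, 0.2489]
eef_rot: [-0.786, -3.039, 0.001]
ft_force: [1.0, 0.5, -3.1]
opening: 0.122
grip_force: 59.6
```

>>> move_arm(plan=[14, 0, 0, 0.09, 5, 0, 0, 0, 0.09, 5, 0, 0, 0, 0.1, 5, 0, 0, 0, 0, 5, 0, 0, 0, 0, 5])

```text
time: 7.78
tool_pos: [0.5049, 0.1032, 0.2493]
eef_rot: [-1.2, -2.902, 0.001]
ft_force: [0.7, -0.7, -4.2]
opening: 0.125
grip_force: 59.7
```

Run:
```python
from h import *
import pickle
C=cam("wrist");a=grab_frame("wrist");pickle.dump((C,a),open("w2.pkl","wb"))
save(cv2.resize(a,(800,600),interpolation=cv2.INTER_CUBIC),"w2")
s=observe();R=cv2.Rodrigues(s["eef_rot"])[0];print(s["tool_pos"],R.round(4))
F=np.array([.6276,.2066])
P=[[*F,.034],[F[0],F[1]-.285,.034],[F[0]-.26,F[1]-.016,.034]]
print((proj(C,np.array(P))*1.5625).round())
```

```text
[0.50509417 0.10313256 0.24942621] [[-7.075e-01  7.068e-01 -7.000e-04]
 [ 7.068e-01  7.075e-01 -0.000e+00]
 [ 5.000e-04 -6.000e-04 -1.000e+00]]
[[739. 374.]
 [328. 670.]
 [297. -73.]]
```

View pics/w2.png

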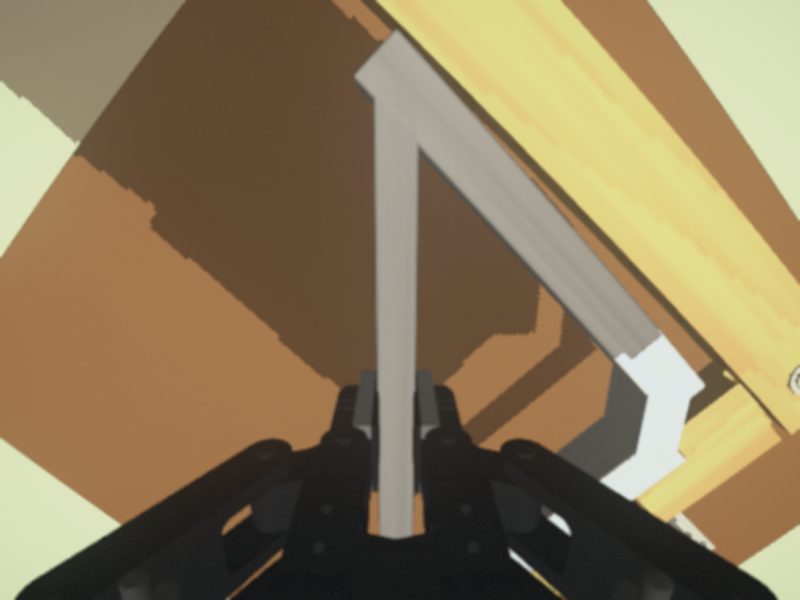

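The wrist view shows the square level in the grip. Its outer corners are tB (397,30), hB (704,385) and hA (684,460). The bars' inside corner is near (735,375), as predicted.

Run:
```python
from h import *
import pickle
from scipy.optimize import least_squares
C,a=pickle.load(open("w2.pkl","rb"))
M=np.array([[-.16,0],[-.02,0],[0,-.02],[-.16,-.016]]);U=np.array([[397,30],[704,385],[684,460],[355,75]])/1.5625-.3
f=lambda p,m,z:np.c_[p[:2]+np.atleast_2d(m)@np.array([[np.cos(p[2]),np.sin(p[2])],[-np.sin(p[2]),np.cos(p[2])]]),np.full(len(np.atleast_2d(m)),z)]
z=.0944
for fr in (0,1):
    g=lambda p:(proj(C,f(p,M,p[3] if fr else z))-U).ravel()
    r=least_squares(g,[.585,.183,0.,z][:3+fr]);p=r.x
    print(p.round(4),r.fun.round(1),"grip-tcp",(f(p,[-.08,-.08],0)[0,:2]-[.5051,.1031]).round(4))
for n,u,zz in[("corner",(735,375),.034),("screw",(797,380),.034),("loose in far",(440,70),.034)]: print(n,onz(C,np.array(u)/1.5625-.3,zz).round(4))
```

```text
[ 0.5854  0.1806 -0.0067] [-0.3 -2.9  2.   3.   2.2  2.9 -2.6  0.1] grip-tcp [-0.0002 -0.002 ]
[ 0.5857  0.181  -0.0065  0.0917] [ 0.9 -1.1 -0.4  0.3  0.2 -0.4 -0.8  1.2] grip-tcp [ 0.0001 -0.0016]
corner [0.6261 0.205  0.034 ]
screw [0.6513 0.2258 0.034 ]
loose in far [0.4365 0.1935 0.034 ]
```

>>> move_arm(plan=[-4, -4, 10, 0, 5, 0, 0, 15, 0, 5, 0, 0, 15, 0, 5, 0, 0, 8, 0, 5, 0, 0, 5, 0, 5, 0, 0, 2, 0, 5, 0, 0, 1, 0, 5, 0, 0, 0, 0, 5])

```text
time: 8.82
tool_pos: [0.5055, 0.0973, 0.1939]
eef_rot: [1.204, 2.901, 0.0]
ft_force: [1.2, -0.8, -4.0]
opening: 0.127
grip_force: 59.8
```

>>> move_arm(plan=[0, 0, 1, 0, 5, 0, 0, 0, 0, 5])

```text
time: 9.07
tool_pos: [0.5054, 0.0973, 0.1927]
eef_rot: [1.204, 2.902, 0.0]
ft_force: [-0.3, 0.1, -4.4]
opening: 0.124
grip_force: 59.8
```

>>> move_arm(plan=[0, 0, 1, 0, 5, 0, 0, 0, 0, 5])

```text
time: 9.32
tool_pos: [0.5056, 0.0973, 0.192]
eef_rot: [1.204, 2.901, 0.0]
ft_force: [-1.6, -0.1, 2.8]
opening: 0.124
grip_force: 60.5
```

>>> move_arm(plan=[-4, 4, 0, 0, 5, -7, 7, 0, 0, 5, -7, 7, 0, 0, 5, -5, 5, 0, 0, 5, -2, 2, 0, 0, 5, 0, 0, 0, 0, 5])

```text
time: 10.07
tool_pos: [0.5416, 0.0972, 0.192]
eef_rot: [1.204, 2.9, 0.001]
ft_force: [1.4, 0.1, 4.8]
opening: 0.124
grip_force: 60.9
```

>>> move_arm(plan=[-1, 1, 0, 0, 5, 0, 0, 0, 0, 5])

```text
time: 10.32
tool_pos: [0.5427, 0.0973, 0.192]
eef_rot: [1.204, 2.901, 0.001]
ft_force: [-1.0, -0.6, 6.2]
opening: 0.122
grip_force: 61.2
```

>>> move_arm(plan=[-1, 1, 0, 0, 5, 0, 0, 0, 0, 5])

```text
time: 10.58
tool_pos: [0.5441, 0.0972, 0.192]
eef_rot: [1.204, 2.901, 0.001]
ft_force: [-2.0, -0.1, 6.8]
opening: 0.121
grip_force: 61.2
```

>>> move_arm(plan=[-1, 1, 0, 0, 5, 0, 0, 0, 0, 5])

```text
time: 10.82
tool_pos: [0.5455, 0.0973, 0.192]
eef_rot: [1.204, 2.901, 0.001]
ft_force: [-2.4, -0.2, 6.3]
opening: 0.125
grip_force: 61.2
```

>>> move_arm(plan=[-0.7, 0.7, 0, 0, 5, 0, 0, 0, 0, 5])

```text
time: 11.08
tool_pos: [0.5465, 0.0973, 0.192]
eef_rot: [1.204, 2.901, 0.001]
ft_force: [-1.6, 0.1, 7.4]
opening: 0.122
grip_force: 61.3
```

>>> move_arm(plan=[-0.7, 0.7, 0, 0, 5, 0, 0, 0, 0, 5])

```text
time: 11.32
tool_pos: [0.5475, 0.0973, 0.192]
eef_rot: [1.204, 2.901, 0.001]
ft_force: [-1.9, -0.8, 7.2]
opening: 0.126
grip_force: 61.3
```

>>> move_arm(plan=[-0.7, 0.7, 0, 0, 5, 0, 0, 0, 0, 5])

```text
time: 11.58
tool_pos: [0.5484, 0.0973, 0.192]
eef_rot: [1.204, 2.901, 0.0]
ft_force: [-2.6, 0.8, 6.8]
opening: 0.121
grip_force: 61.3
```

>>> move_arm(plan=[-0.5, 0.5, 0, 0, 5, 0, 0, 0, 0, 5])

```text
time: 11.82
tool_pos: [0.5491, 0.0973, 0.192]
eef_rot: [1.204, 2.901, 0.001]
ft_force: [-2.8, -0.4, 7.0]
opening: 0.126
grip_force: 61.3
```

>>> move_arm(plan=[-0.7, 0.7, 0, 0, 5, 0, 0, 0, 0, 5])

```text
time: 12.08
tool_pos: [0.5501, 0.0973, 0.192]
eef_rot: [1.204, 2.901, 0.001]
ft_force: [-0.7, -1.0, 7.4]
opening: 0.122
grip_force: 61.3
```

>>> move_arm(plan=[-0.7, 0.7, 0, 0, 5, 0, 0, 0, 0, 5])

```text
time: 12.32
tool_pos: [0.5509, 0.0973, 0.192]
eef_rot: [-1.204, -2.901, 0.0]
ft_force: [-4.9, -0.1, 9.5]
opening: 0.124
grip_force: 61.5
```

>>> move_arm(plan=[-0.4, 0.4, 0, 0, 5, 0, 0, 0, 0, 5])

```text
time: 12.58
tool_pos: [0.5511, 0.0973, 0.192]
eef_rot: [-1.204, -2.9, 0.001]
ft_force: [-6.7, 0.1, 11.9]
opening: 0.124
grip_force: 61.9
```

>>> move_arm(plan=[-0.4, 0.4, 0, 0, 5, 0, 0, 0, 0, 5])

```text
time: 12.82
tool_pos: [0.5514, 0.0973, 0.192]
eef_rot: [-1.203, -2.899, 0.002]
ft_force: [-9.8, -0.0, 14.6]
opening: 0.123
grip_force: 62.3
```

Run:
```python
from h import *
import pickle
for i in range(1):
    C=cam("wrist");a=grab_frame("wrist")
pickle.dump((C,a),open("w3.pkl","wb"))
s=observe();print(s["tool_pos"],s["ft_force"],s["ft_torque"],s["time"])
save(cv2.resize(a,(800,600),interpolation=cv2.INTER_CUBIC),"w3")
```

```text
[0.55134335 0.09731004 0.19200737] [-9.32351285  0.56428043 15.26837722] [0.02815108 1.54906597 0.00221904] 12.875
```

View pics/w3.png

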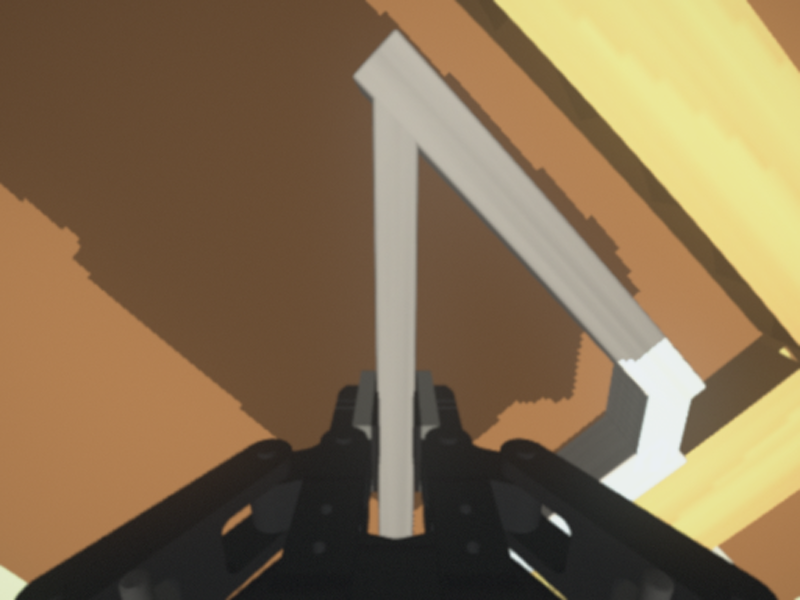

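The wrist view shows the leg lying against the clamped bar at (684,460), and the near-zero z moment fits flush contact. The loose bar is still clear of the other leg. I'll slide along +y next.

>>> move_arm(plan=[0, 0, -0.5, 0, 5, 2, 2, 0, 0, 5, 3, 3, 0, 0, 5, 3, 3, 0, 0, 5, 1, 1, 0, 0, 5, 0, 0, 0, 0, 5])

```text
time: 13.62
tool_pos: [0.5514, 0.1098, 0.192]
eef_rot: [-1.203, -2.899, 0.003]
ft_force: [-7.6, -1.6, 8.7]
opening: 0.126
grip_force: 61.4
```

>>> move_arm(plan=[1, 1, 0, 0, 5, 1, 1, 0, 0, 5, 0, 0, 0, 0, 5])

```text
time: 14.0
tool_pos: [0.5514, 0.1125, 0.192]
eef_rot: [-1.203, -2.9, 0.003]
ft_force: [-8.3, -4.3, 7.6]
opening: 0.119
grip_force: 61.4
```

>>> move_arm(plan=[1.4, 1.4, 0, 0, 5, 1.4, 1.4, 0, 0, 5, 0, 0, 0, 0, 5])

```text
time: 14.38
tool_pos: [0.5514, 0.1165, 0.192]
eef_rot: [-1.203, -2.9, 0.003]
ft_force: [-8.6, -3.1, 7.6]
opening: 0.125
grip_force: 61.4
```

>>> move_arm(plan=[1.4, 1.4, 0, 0, 5, 1.4, 1.4, 0, 0, 5, 0, 0, 0, 0, 5])

```text
time: 14.75
tool_pos: [0.5514, 0.1201, 0.1921]
eef_rot: [-1.203, -2.9, 0.004]
ft_force: [-7.7, -8.3, 8.5]
opening: 0.125
grip_force: 61.5
```

Run:
```python
from h import *
s=observe();print(s["tool_pos"],s["ft_force"],s["ft_torque"],s["time"])
```

```text
[0.55142868 0.12010545 0.1920502 ] [-7.74664222 -8.32566018  8.53873062] [-1.09397683  1.19299879 -0.00478956] 14.75
```

>>> move_arm(plan=[1.4, 1.4, 0, 0, 5, 1.4, 1.4, 0, 0, 5, 0, 0, 0, 0, 5])

```text
time: 15.12
tool_pos: [0.5514, 0.1239, 0.192]
eef_rot: [-1.203, -2.9, 0.004]
ft_force: [-8.2, -8.9, 8.7]
opening: 0.124
grip_force: 61.6
```

>>> move_arm(plan=[1, 1, 0, 0, 5, 1, 1, 0, 0, 5, 0, 0, 0, 0, 5])

```text
time: 15.5
tool_pos: [0.5514, 0.1267, 0.192]
eef_rot: [-1.203, -2.9, 0.004]
ft_force: [-7.8, -9.6, 8.8]
opening: 0.124
grip_force: 61.6
```

Run:
```python
from h import *
import pickle
C=cam("wrist");a=grab_frame("wrist")
pickle.dump((C,a),open("w4.pkl","wb"))
s=observe();print(s["tool_pos"],s["ft_force"],s["ft_torque"],s["time"])
save(cv2.resize(a,(800,600),interpolation=cv2.INTER_CUBIC),"w4")
```

```text
[0.55142739 0.12666034 0.19203873] [-7.59413676 -9.85965995  8.78553633] [-1.52742129  1.12946179  0.09612778] 15.55
```

View pics/w4.png

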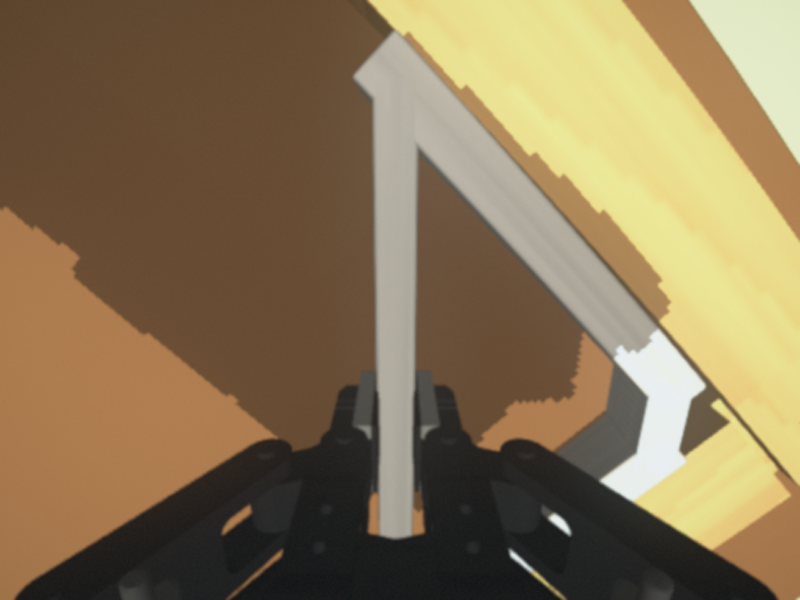

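The wrist view shows the tip at (397,32) pushing the loose bar. A thin dark gap of about 2–4 mm remains near the heel at (695,372), so I'll go on in small steps.

>>> move_arm(plan=[0.7, 0.7, 0, 0, 5, 0, 0, 0, 0, 5])

```text
time: 15.8
tool_pos: [0.5514, 0.1276, 0.192]
eef_rot: [-1.203, -2.9, 0.004]
ft_force: [-7.7, -9.9, 8.4]
opening: 0.127
grip_force: 61.6
```

>>> move_arm(plan=[0.7, 0.7, 0, 0, 5, 0, 0, 0, 0, 5])

```text
time: 16.05
tool_pos: [0.5514, 0.1286, 0.192]
eef_rot: [-1.203, -2.9, 0.004]
ft_force: [-7.4, -9.7, 9.2]
opening: 0.126
grip_force: 61.6
```

>>> move_arm(plan=[0.4, 0.4, 0, 0, 5, 0, 0, 0, 0, 5])

```text
time: 16.3
tool_pos: [0.5515, 0.1291, 0.192]
eef_rot: [-1.203, -2.9, 0.005]
ft_force: [-7.5, -9.4, 9.7]
opening: 0.127
grip_force: 61.6
```

>>> move_arm(plan=[0.4, 0.4, 0, 0, 5, 0, 0, 0, 0, 5])

```text
time: 16.55
tool_pos: [0.5514, 0.1297, 0.192]
eef_rot: [-1.203, -2.9, 0.005]
ft_force: [-8.5, -9.9, 8.9]
opening: 0.122
grip_force: 61.6
```

>>> move_arm(plan=[0.4, 0.4, 0, 0, 5, 0, 0, 0, 0, 5])

```text
time: 16.8
tool_pos: [0.5515, 0.1299, 0.192]
eef_rot: [-1.203, -2.9, 0.005]
ft_force: [-8.3, -14.8, 9.3]
opening: 0.122
grip_force: 61.7
```

Run:
```python
from h import *
import pickle
C=cam("wrist");a=grab_frame("wrist")
s=observe();print(s["tool_pos"],s["ft_force"],s["ft_torque"],s["time"])
save(cv2.resize(np.ascontiguousarray(a[0:300,220:512]),None,fx=2,fy=2,interpolation=cv2.INTER_CUBIC),"w5")
```

```text
[0.55148655 0.12987015 0.19202468] [ -8.67014542 -13.14454543   9.00681949] [-2.18571783  1.14057785  0.04144348] 16.85
```

View pics/w5.png

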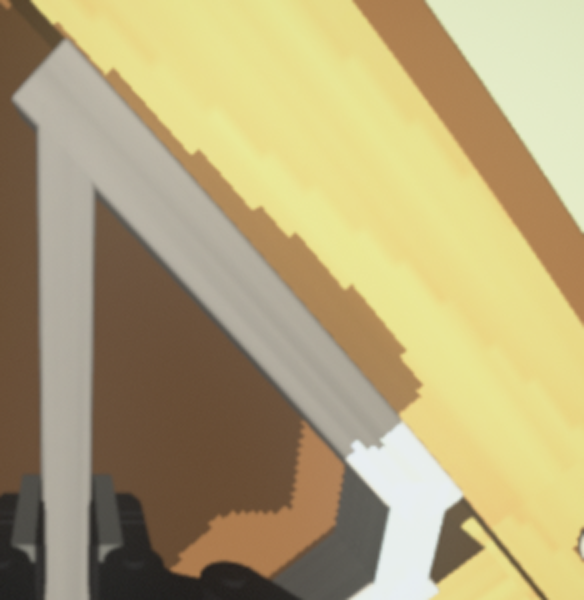

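The close view shows the loose bar flush along the leg with the gap gone, and the force rose sharply as it seated. I'll hold for a moment and check that it's steady.

>>> move_arm(plan=[0, 0, 0, 0, 5, 0, 0, 0, 0, 5, 0, 0, 0, 0, 5, 0, 0, 0, 0, 5])

```text
time: 17.35
tool_pos: [0.5515, 0.1299, 0.192]
eef_rot: [-1.203, -2.9, 0.005]
ft_force: [-6.6, -14.0, 9.7]
opening: 0.125
grip_force: 61.7
```

```bash
python3 -c "
from rig import *
print(close_job())"
```

```text
the job is handed in; nothing more can be done
None
```

The square is pressed flush against both bars and still gripped, pushing about 7 N toward the clamped bar and 14 N toward the loose bar (under the 20 N limit); I handed the job in at about 17 s, but `close_job()` returned no verdict.

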